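Tip the empty eyepiece cases down the chute

TASK

Send the two empty grey eyepiece cases that stand at the head of the steel chute, one wide and one slim, down into the wooden bin: push each near its top with the fingertips so that it tips over into the chute, slides down and comes to rest in the bin, clear of the chute. Do not pick them up or shove them along upright, and leave the eyepiece, the prism diagonal, the adapter and the collar where they are.

Things in the scene. Friction and masses are not known exactly. Their poses are not given: they have to be found in the camera images.
- wide_case: the wide empty two-inch eyepiece case: a grey plastic screw-together canister, upright cylinder 66 mm in diameter and 145 mm tall, about 80 to 150 g, closed. Loose. Origin: centre of its underside; z along its axis, up while it stands
- wide_case_mid (a point): middle of the wide case, on its axis 72.5 mm above its underside. On the cork the case tips when pushed well above its middle and slides when pushed low. Pushed at four fifths of its height the finger travels some 50 mm before it falls by itself; the rim on the pushed side rises up to 15 mm meanwhile, so keep the gripper's body above it
- slim_case: the slim empty eyepiece case of the same make: grey plastic canister, upright cylinder 50 mm in diameter and 125 mm tall, about 40 to 85 g, closed. Loose. Origin: centre of its underside; z along its axis, up while it stands
- slim_case_mid (a point): middle of the slim case, on its axis 62.5 mm above its underside. It tips and slides like the wide one; the finger travels some 40 mm before it falls by itself
- shelf: the raised plywood shelf with a cork top, 420 mm (its x) by 300 mm (its y), its top 200 mm above the bench; fixed. Origin: on the bench under its middle; z up. The edge with the chute is its +y edge. Both cases stand on it side by side, about 105 mm apart along x, their axes 48 to 66 mm back from that edge, in front of the chute's head; either one may be on either side
- chute: the short galvanized steel chute at the shelf's edge, smooth, 240 mm wide inside with 40 mm flared sides; fixed. Origin: middle of its head edge, level with the cork top; its y axis points level in the downhill direction, x across, z up. Its bed falls 103 mm over 115 mm of level run and ends just over the bin's front wall. A case that falls over towards the chute slides down by itself
- bin: the open wooden bin on the bench under the chute's lower end, 310 mm (x) by 340 mm (y), walls 10 mm thick and 110 mm high but 86 mm at its front (-y); its smooth floor slopes down from 88 mm above the bench at the front to 8 mm at the back, so that cases gather at the back; fixed. Origin: centre of its underside; its y axis points away from the chute within a few degrees
- eyepiece: the chrome two-inch eyepiece standing on its barrel behind the cases, 60 mm in diameter, 110 mm tall; loose, to be left alone. Origin: centre of its underside
- diagonal: the matte black prism diagonal with a chrome nosepiece, about 95 by 95 mm, 58 mm tall (its brass screw 70 mm); loose, to be left alone. Origin: underside, middle of its prism housing
- adapter: the teal anodized adapter ring, 60 mm in diameter, 46 mm tall; loose, to be left alone. Origin: centre of its underside
- collar: the brass locking collar, 72 mm in diameter, 16 mm tall, with a thumbscrew; loose, to be left alone. Origin: centre of its underside
Mind the look-alikes: they are no part of the job. Leave any blue or green look-alike of the wide_case alone.

How it is judged:
By the outcome, as a careful person would: the job done as asked, in the order asked, and still so for the second after the job is handed in, with the robot touching nothing.
It also fails if it takes over 40 s, if anything falls off the work surface, if the arm or the gripper's body presses on something with over 40 N, if the wrist force passes 120 N, or if a joint passes its speed limit or range.

ROBOT

A 6-joint arm with a two-finger parallel gripper is mounted at the origin on the work surface. World frame = base frame: x ahead of the robot, y to its left, z up, the work surface at z = 0. Lengths are in mm, angles in rad, forces in N, time in s.
With the tool pointing down it reaches from about 350 to 850 mm from the base axis. Payload 8.1 kg.
Tool frame: the origin (TCP) lies at the very end of the fingers, on their centre line; the grasp point (between the pads) lies 19 mm behind it (env.grip_point_offset is the distance from the TCP to the grasp point, in mm); z points along the fingers, y is the line along which they close (so a half turn about z gives the same grasp; the last joint's range is limited). The gripper opens to 85 mm and grips with 20 to 120 N. Pads are 22 mm wide; open, the fingers measure 114 mm over their backs; the gripper's body (76 mm by 85 mm) begins 54 mm behind the grasp point. The pads swing forward as they close: fully open they stand 13 mm farther back than shut.
Start: joints at [-1.312, 0.13, 1.488, -0, 1.523, -0.085], TCP at [202.26, -564.886, 231.292] pointing down, gripper open.
Joint ranges: [-2.96, 2.96], [-0.89, 2.26], [0.02, 2.5], [-1.34, 4.48], [0, 2.73], [-2.66, 2.66]. Speed limits (rad/s): [2.39, 2.39, 2.79, 3.14, 3.14, 3.14].

INTERFACE

Orientations are given as a rotation vector (axis times angle).
In Python, from workcell import env gives the robot as it stands. The module is installed in compiled form; this text tells all that it offers.
- The arm moves only by the tool drive_tool, never from a script. Its argument "commands" is a list that holds one entry, the list of rows, each a list of 7 numbers: the shift along the tool's x, y, z normalised to -1 to 1, where 1 is 0.5 m, then the turn, a rotation vector about the tool's x, y, z normalised to -1 to 1, where 1 is 180 degrees, then the closure, from -1 (fully open) to 1 (shut). A call has 1 to 20 rows; each row is the pose to reach, as a shift and turn from the pose commanded when the call began, along the tool's axes at that moment, turning the shorter way round; what a row does not reach only later rows make up. A row lasts 1/12 s, in which the tool goes at most 41.7 mm and 7.16 degrees, less where a joint would pass 70% of its speed; a pose out of reach is approached as far as the arm can. A call with a number of a shift or a turn outside -1 to 1 is refused whole. A call with a gripper value outside its range is refused whole. The fingers move at their own pace and stop on an object; "newtons" is the grip in N (left out, the last holds). Time passes only in rows, so rows that repeat a pose let the fingers close. It gives the time, the measured TCP pose, the force, the opening and the grip force at its end, in the units of the state.
- env.read_state(): the state, without advancing time (a new reading comes with each control period).
- env.read_camera(name): name is "scene" or "top" or "wrist"; returns a dict with "image" (480x640x3 uint8, blue, green, red), "fx", "fy", "cx", "cy" (pixels), "k1" (the pictures are not rectified: a ray, as slopes to the right and down, at radius r is drawn at 1 + k1 r^2 times it, then the intrinsics apply), "R" (3x3) and "t" (3): a world point X has camera coordinates R X + t. Camera axes: x right, y down, z forward; pixel columns grow to the right and rows downward; lengths in mm; the calibration is good to about 2 mm. A picture is of the moment at which its call begins. There is no depth.
- env.hand_in(): hands the job in; it is judged then, once.
Trained networks look in a picture, given as the dict that the camera call returned (one of the last four; its "shot" number tells which), for a name from the list of things; names that differ only in an ending like _2 or _b are one class to them, and where a whole thing is asked for, a point or a joint stands for the part that bears it (a point fixed in the world has none). Each returns a list of dicts, best first, with "p" (0 to 1); they miss things now and then, are a little off and sometimes report something else, mostly with a low value. They report only what shows in the picture. A call takes as long as a camera call. They do not tell look-alikes from the thing itself.
- env.outline_of(picture, target): "region" (480x640 bool, what is visible of it) and "rect" ([left, top, right, bottom] in pixels, round what is visible of it).
The state is a dict: "time_s": time; "joint_positions": joint angles; "qvel": joint speeds; "joint_torque": joint torques, N m; "eef_pos": TCP position; "orientation": TCP orientation; "wrist_force": force on the tool from outside, world axes, zero at the start; "torque": the same for the moment, N m; "opening": finger opening in mm; "finger_force": force on a finger pad.
Only numpy, scipy, OpenCV 4.12 (cv2) and the standard library are available. Lean on these libraries where they do the work, as an engineer would, in place of code of your own. Each camera call takes 0.05 s, during which the arm holds its last target. There are 200 camera calls.

## Working session

There is one attempt and no reset: what is moved stays moved. The work goes in short steps, Python scripts to look and compute and a tool call to move; the robot and the scene stay as the last step left them, time stands still between calls to the robot, and variables do not carry over. Pictures are saved under pics/ and viewed, at most 10 in all, crops included, and the job is handed in when it is done.

Besides the shell and the picture viewer there is one more tool, called after "Emit:" as name([rows], argument=value, ...), one row to a line, values as JSON. drive_tool: Moves the arm, as the interface text tells. Scaled input: -1 to 1 covers 0.5 m each way for a shift and 180 degrees each way for a turn. Its arguments: {"type":"object","properties":{"commands":{"type":"array","items":{"type":"array","items":{"type":"array","items":{"type":"number"}}}},"newtons":{"type":"number"}},"required":["commands"]}

```bash
mkdir -p pics; cat > h.py <<'E'
import numpy as np, cv2
from workcell import env
from scipy.spatial.transform import Rotation as Rn
def ray(p,u,v):
    x=(u-p['cx'])/p['fx'];y=(v-p['cy'])/p['fy']
    a=np.array([x,y]);b=a.copy()
    for _ in range(20): b=a/(1+p['k1']*(b@b))
    R=np.array(p['R']);t=np.array(p['t'])
    return -R.T@t, R.T@np.array([b[0],b[1],1])
def atz(p,u,v,z):
    c,d=ray(p,u,v); return c+d*(z-c[2])/d[2]
def proj(p,X):
    X=np.array(p['R'])@np.array(X,float)+np.array(p['t']);b=X[:2]/X[2];b=b*(1+p['k1']*(b@b))
    return np.array([p['fx']*b[0]+p['cx'],p['fy']*b[1]+p['cy']])
E
python3 - <<'E'
from h import *
s=env.read_state();print({k:np.round(v,3) for k,v in s.items()}, env.grip_point_offset)
for n in ['scene','top']:
    p=env.read_camera(n);cv2.imwrite(f'pics/{n}0.png',p['image'])
    c,d=ray(p,320,240);print(n,c.round(),d.round(2))
    for o in ['wide_case','slim_case','shelf','chute','bin','eyepiece','diagonal','adapter','collar']:
        for r in env.outline_of(p,o)[:4]:
            print(o,round(r['p'],2),np.round(r['rect']), 'sum',r['region'].sum())
E
```

```text
{'time_s': np.float64(0.0), 'joint_positions': array([-1.312,  0.131,  1.489,  0.   ,  1.523, -0.085]), 'qvel': array([ 0.   ,  0.001, -0.   , -0.001,  0.001, -0.001]), 'joint_torque': array([ 2.0000e-03, -5.6941e+01, -5.0055e+01,  0.0000e+00,  1.5000e-02,
       -0.0000e+00]), 'eef_pos': array([ 202.118, -564.343,  230.228]), 'orientation': array([-3.093, -0.537,  0.   ]), 'wrist_force': array([-0.346, -0.388,  0.505]), 'torque': array([ 0.015, -0.01 ,  0.027]), 'finger_force': np.float64(0.0), 'opening': np.float64(85.563)} 18.700000000000003
scene [1069. -660.  949.] [-0.44  0.61 -0.65]
wide_case 0.88 [137. 291. 184. 363.] sum 2286
wide_case 0.86 [199. 248. 240. 320.] sum 1805
wide_case 0.83 [307. 154. 339. 235.] sum 2681
wide_case 0.36 [236. 228. 391. 356.] sum 11733
slim_case 0.63 [356. 180. 386. 250.] sum 1808
shelf 0.79 [227. 149. 478. 348.] sum 16030
chute 0.61 [233. 227. 392. 356.] sum 11918
bin 0.61 [130. 301. 385. 480.] sum 30562
eyepiece 0.74 [390. 144. 417. 202.] sum 1450
diagonal 0.88 [300. 137. 338. 176.] sum 690
adapter 0.74 [230. 146. 478. 350.] sum 16178
adapter 0.57 [426. 181. 460. 217.] sum 844
collar 0.55 [348. 168. 382. 186.] sum 304
top [ 506.   17. 1318.] [ 0.04 -0.02 -1.  ]
wide_case 0.88 [409. 310. 454. 348.] sum 1198
wide_case 0.77 [252. 227. 294. 269.] sum 1372
wide_case 0.61 [335. 308. 370. 346.] sum 1029
slim_case 0.82 [249. 178. 280. 209.] sum 874
shelf 0.96 [138. 122. 318. 360.] sum 28141
shelf 0.35 [161. 238. 199. 278.] sum 678
shelf 0.23 [247. 172. 280. 209.] sum 815
chute 0.82 [294. 141. 382. 292.] sum 8269
bin 0.88 [340. 120. 524. 290.] sum 22947
eyepiece 0.83 [151. 189. 197. 227.] sum 1188
diagonal 0.57 [160. 288. 221. 338.] sum 2062
adapter 0.79 [155. 141. 193. 175.] sum 827
collar 0.78 [159. 237. 200. 278.] sum 557
```

View pics/scene0.png

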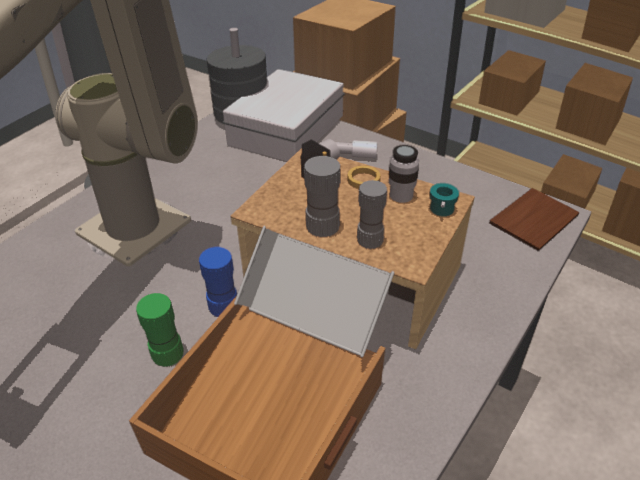

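View pics/top0.png

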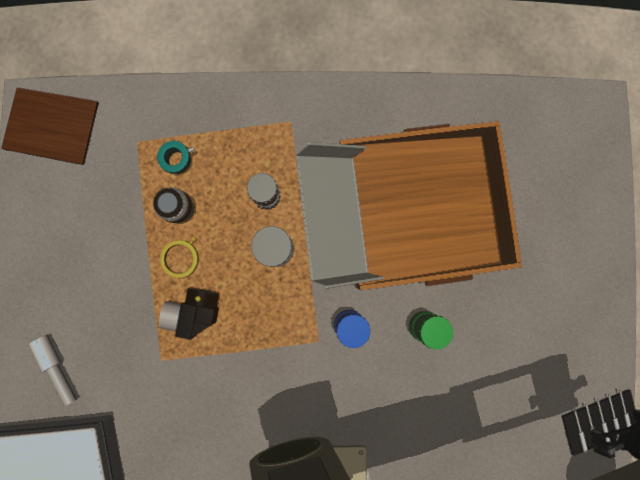

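The scene view shows the grey wide case at (322,195) and the grey slim case at (371,215), at the chute's head. The blue (219,280) and green (162,330) canisters stand on the bench. In the top view the wide lid is at (272,246) and the slim lid at (263,187). The grey pair fits by colour and by standing on the cork; I'll confirm this in an enlarged crop and triangulate.

```bash
python3 - <<'E'
from h import *
ps=env.read_camera('scene');pt=env.read_camera('top')
a=cv2.resize(ps['image'][140:270,280:480],None,fx=4,fy=4,interpolation=cv2.INTER_CUBIC)[:,:]
b=cv2.resize(pt['image'][115:365,135:385],(520,520),interpolation=cv2.INTER_CUBIC)
cv2.imwrite('pics/crop.png',cv2.resize(a,(800,520)))
cv2.imwrite('pics/cropt.png',b)
for nm,ut,us in [('wide',(272,246),(322,168)),('slim',(263,187),(372,190))]:
    c1,d1=ray(pt,*ut);c2,d2=ray(ps,*us)
    A=np.stack([d1,-d2],1);k=np.linalg.lstsq(A,c2-c1,rcond=None)[0]
    X1=c1+d1*k[0];X2=c2+d2*k[1];print(nm,X1.round(),X2.round())
for q in [(292,123),(317,342),(138,142),(162,360)]: print('shelf',atz(pt,*q,200).round())
for q in [(298,150),(315,284)]: print('chute',atz(pt,*q,200).round())
for q,z in [((172,204),310),((180,259),216),((200,312),255),((174,157),246),((344,141),86),((497,124),110),((520,266),110),((361,287),86)]: print(q,atz(pt,*q,z).round())
E
```

```text
wide [538.  78. 340.] [540.  79. 340.]
slim [638.  95. 322.] [638.  95. 322.]
shelf [777.  50. 200.]
shelf [363.   3. 200.]
shelf [742. 347. 200.]
shelf [327. 295. 200.]
chute [724.  39. 200.]
chute [472.   7. 200.]
(172, 204) [611. 252. 310.]
(180, 259) [518. 257. 216.]
(200, 312) [423. 212. 255.]
(174, 157) [704. 265. 246.]
(344, 141) [766. -55.  86.]
(497, 124) [ 801. -376.  110.]
(520, 266) [ 503. -419.  110.]
(361, 287) [462. -89.  86.]
```

View pics/crop.png

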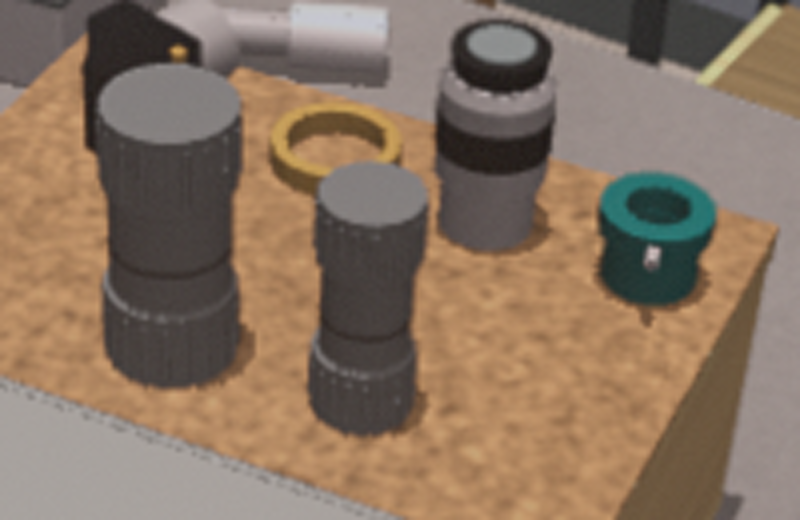

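View pics/cropt.png

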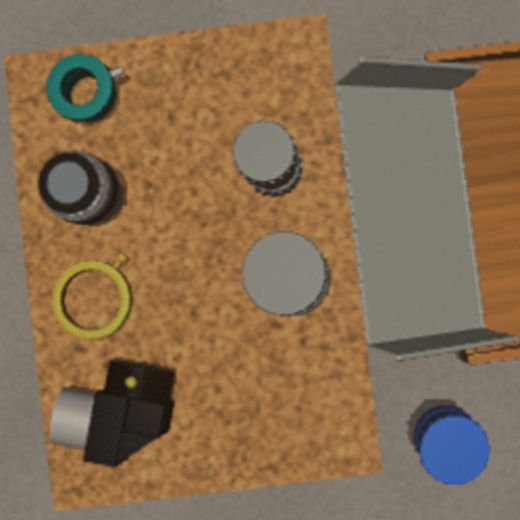

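Confirmed in the crops: the two grey cases on the cork are the ones to push. The wide one is at (539,78) with its top at about 341, and the slim one at (638,95) with its top at about 322. The blue and green canisters on the bench stay untouched. Next I work out the move numbers.

```bash
python3 - <<'E'
from h import *
R=Rn.from_rotvec(env.read_state()['orientation']).as_matrix()
print(R.round(3))
p0=np.array([202.26,-564.886,231.292])
th=np.arctan2(47,414);th=(th+np.arctan2(32,252))/2;d=np.array([np.sin(th),-np.cos(th),0]);print(th,d)
w=np.array([539,78,0])-d*66;s=np.array([638,95,0])-d*58
print(w,s)
w[2]=430
print('up',(np.array([202,-565,430])-p0)@R/500,'over',(w-p0)@R/500)
R2=np.stack([d,[np.cos(th),np.sin(th),0],[0,0,-1]],1)
for sg in (1,-1):
    T=np.stack([d*-sg*-1,R2[:,1]*sg,[0,0,-1]],1);T[:,0]=np.cross(T[:,1],T[:,2]);print((Rn.from_matrix(R.T@T)).as_rotvec()/np.pi)
E
```

```text
[[ 0.941  0.337  0.   ]
 [ 0.337 -0.941  0.   ]
 [ 0.    -0.    -1.   ]]
0.11967535172260876 [ 0.11938989 -0.99284745  0.        ]
[531.12026743 143.52793156   0.        ] [631.07538653 152.58515198   0.        ]
up [-5.50642128e-04  3.61937167e-05 -3.97416022e-01] over [ 1.09680372 -1.11223235 -0.39736352]
[ 6.35047918e-06 -1.23900707e-05 -4.28661573e-01]
[-1.31733131e-05 -6.75192684e-06  5.71338427e-01]
```

Emit:
drive_tool([
  [[0,0,-0.4,0,0,0,0.3],[0,0,-0.4,0,0,0,0.3],[0,0,-0.4,0,0,0,0.3],[0,0,-0.4,0,0,0,0.3],[0,0,-0.4,0,0,0,0.3],[0.6,-0.6,-0.4,0,0,-0.429,0.3],[0.6,-0.6,-0.4,0,0,-0.429,0.3],[0.6,-0.6,-0.4,0,0,-0.429,0.3],[0.6,-0.6,-0.4,0,0,-0.429,0.3],[0.6,-0.6,-0.4,0,0,-0.429,0.3],[0.6,-0.6,-0.4,0,0,-0.429,0.3],[0.6,-0.6,-0.4,0,0,-0.429,0.3],[0.6,-0.6,-0.4,0,0,-0.429,0.3],[0.6,-0.6,-0.4,0,0,-0.429,0.3],[0.6,-0.6,-0.4,0,0,-0.429,0.3],[0.6,-0.6,-0.4,0,0,-0.429,0.3],[0.6,-0.6,-0.4,0,0,-0.429,0.3],[0.6,-0.6,-0.4,0,0,-0.429,0.3]],
])

```text
time_s: 2.6
eef_pos: [383.7, -181.0, 431.5]
orientation: [2.084, 2.35, -0.001]
wrist_force: [-0.4, 0.0, 0.1]
opening: 29.5
finger_force: 0.0
```

Emit:
drive_tool([
  [[0.61,0.37,0,0,0,0,0.3],[0.61,0.37,0,0,0,0,0.3],[0.61,0.37,0,0,0,0,0.3],[0.61,0.37,0,0,0,0,0.3],[0.61,0.37,0,0,0,0,0.3],[0.61,0.37,0,0,0,0,0.3],[0.61,0.37,0,0,0,0,0.3],[0.61,0.37,0,0,0,0,0.3],[0.61,0.37,0,0,0,0,0.3],[0.61,0.37,0,0,0,0,0.3],[0.61,0.37,0.1,0,0,0,0.3],[0.61,0.37,0.17,0,0,0,0.3],[0.61,0.37,0.22,0,0,0,0.3],[0.61,0.37,0.22,0,0,0,0.3],[0.61,0.37,0.22,0,0,0,0.3]],
])

```text
time_s: 3.85
eef_pos: [529.9, 141.7, 320.1]
orientation: [-2.087, -2.346, 0.005]
wrist_force: [0.5, -0.1, 0.9]
opening: 29.9
finger_force: 0.0
```

```bash
python3 - <<'E'
from h import *
p=env.read_camera('scene');cv2.imwrite('pics/s1.png',cv2.resize(p['image'][100:340,200:520],(800,600),interpolation=cv2.INTER_CUBIC))
s=env.read_state();print(s['time_s'],s['eef_pos'],s['wrist_force'])
E
```

```text
3.9 [531.01246115 142.24910675 322.72640191] [ 0.33799186 -0.45606432  1.77649092]
```

View pics/s1.png

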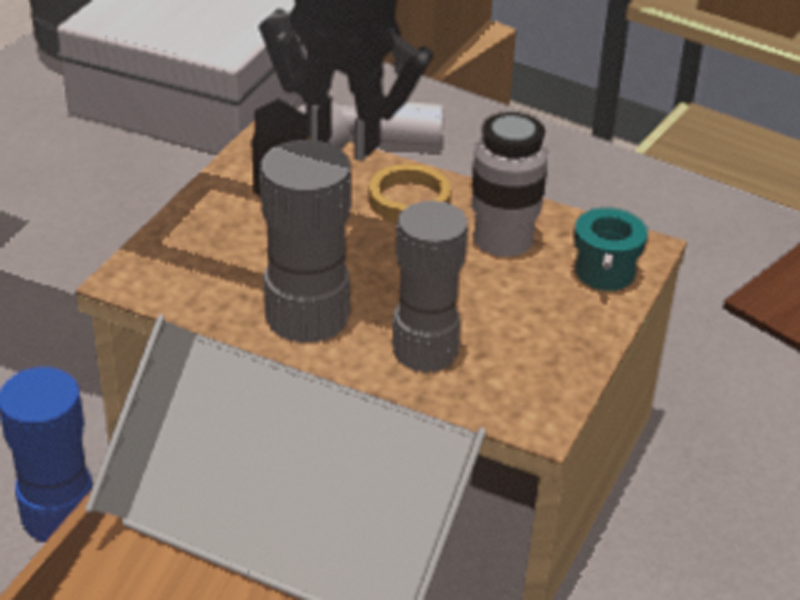

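The fingers stand just behind the wide case with their tips below its rim, and everything else is clear. Pushing now.

Emit:
drive_tool([
  [[-0.02,0,0,0,0,0,0.3],[-0.04,0,0,0,0,0,0.3],[-0.05,0,0,0,0,0,0.3],[-0.06,0,0,0,0,0,0.3],[-0.07,0,0,0,0,0,0.3],[-0.08,0,0,0,0,0,0.3],[-0.09,0,0,0,0,0,0.3],[-0.1,0,0,0,0,0,0.3],[-0.11,0,0,0,0,0,0.3],[-0.12,0,0,0,0,0,0.3],[-0.13,0,0,0,0,0,0.3],[-0.14,0,0,0,0,0,0.3],[-0.15,0,0,0,0,0,0.3],[-0.16,0,0,0,0,0,0.3],[-0.165,0,0,0,0,0,0.3],[-0.165,0,0,0,0,0,0.3],[-0.165,0,0,0,0,0,0.3]],
])

```text
time_s: 5.32
eef_pos: [540.4, 61.7, 321.2]
orientation: [-2.084, -2.351, -0.0]
wrist_force: [0.5, -0.0, 0.3]
opening: 29.7
finger_force: 0.0
```

```bash
python3 - <<'E'
from h import *
p=env.read_camera('scene');cv2.imwrite('pics/s2.png',p['image'][100:480,100:520])
s=env.read_state();print(s['time_s'],s['eef_pos'],s['wrist_force'])
E
```

```text
5.3667 [540.44679984  61.91991985 321.2980591 ] [ 0.12286833 -0.10001046  0.26585128]
```

View pics/s2.png

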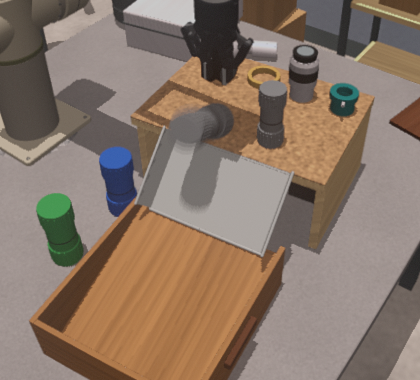

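The wide case is tipping over the chute's head. I back off and move behind the slim one.

Emit:
drive_tool([
  [[0.06,0,0,0,0,0,0.5],[0.12,0,0,0,0,0,0.5],[0.16,0,-0.06,0,0,0,0.5],[0.16,0,-0.08,0,0,0,0.5],[0.16,0.08,-0.08,0,0,0,0.5],[0.16,0.16,-0.08,0,0,0,0.5],[0.16,0.2,-0.08,0,0,0,0.5],[0.16,0.2,-0.08,0,0,0,0.5],[0.16,0.2,-0.02,0,0,0,0.5],[0.16,0.2,0.034,0,0,0,0.5],[0.16,0.2,0.034,0,0,0,0.5],[0.16,0.2,0.034,0,0,0,0.5]],
])

```text
time_s: 6.37
eef_pos: [628.7, 152.9, 302.7]
orientation: [-2.082, -2.349, 0.005]
wrist_force: [0.4, 0.1, -0.4]
opening: 21.4
finger_force: 0.0
```

```bash
python3 - <<'E'
from h import *
p=env.read_camera('scene');cv2.imwrite('pics/s3.png',cv2.resize(p['image'][100:480,100:520],(800,600)))
s=env.read_state();print(s['time_s'],s['eef_pos'],s['wrist_force'])
E
```

```text
6.4167 [629.7180627  153.10036824 305.2710187 ] [0.02211048 0.08167717 0.9204823 ]
```

View pics/s3.png

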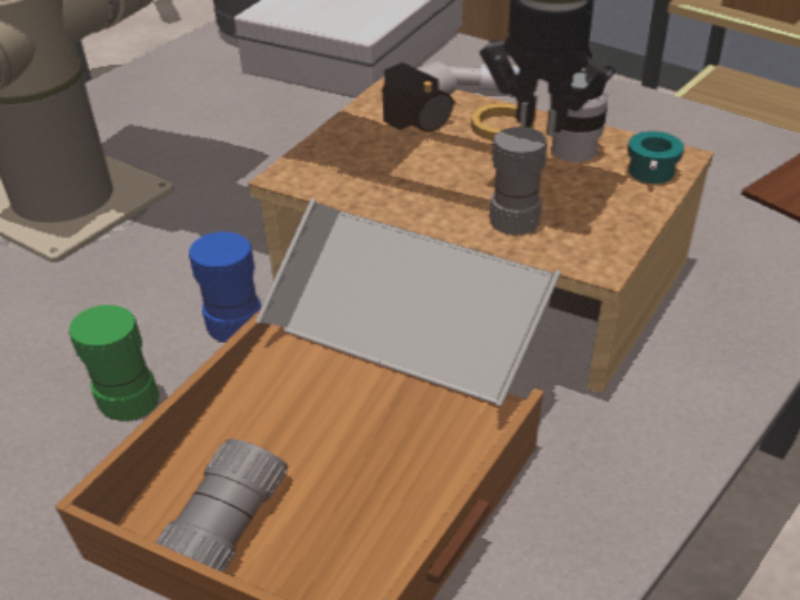

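The wide case lies in the bin at its back wall, at about (225,505), and the fingers are behind the slim case. Pushing the slim one.

Emit:
drive_tool([
  [[-0.02,0,0,0,0,0,0.5],[-0.04,0,0,0,0,0,0.5],[-0.05,0,0,0,0,0,0.5],[-0.06,0,0,0,0,0,0.5],[-0.07,0,0,0,0,0,0.5],[-0.08,0,0,0,0,0,0.5],[-0.09,0,0,0,0,0,0.5],[-0.1,0,0,0,0,0,0.5],[-0.11,0,0,0,0,0,0.5],[-0.12,0,0,0,0,0,0.5],[-0.13,0,0,0,0,0,0.5],[-0.14,0,0,0,0,0,0.5],[-0.145,0,0,0,0,0,0.5],[-0.145,0,0,0,0,0,0.5],[-0.145,0,0,0,0,0,0.5],[-0.1,0,0,0,0,0,0.5],[-0.06,0,-0.06,0,0,0,0.5],[-0.06,0,-0.14,0,0,0,0.5],[-0.06,0,-0.2,0,0,0,0.5],[-0.06,0,-0.2,0,0,0,0.5]],
])

```text
time_s: 8.08
eef_pos: [634.9, 124.6, 413.4]
orientation: [2.077, 2.347, 0.014]
wrist_force: [0.3, -0.6, 2.3]
opening: 21.0
finger_force: 0.0
```

Emit:
drive_tool([
  [[0,0,0,0,0,0,0.5],[0,0,0,0,0,0,0.5],[0,0,0,0,0,0,0.5],[0,0,0,0,0,0,0.5],[0,0,0,0,0,0,0.5],[0,0,0,0,0,0,0.5],[0,0,0,0,0,0,0.5],[0,0,0,0,0,0,0.5],[0,0,0,0,0,0,0.5],[0,0,0,0,0,0,0.5],[0,0,0,0,0,0,0.5],[0,0,0,0,0,0,0.5]],
])

```text
time_s: 9.08
eef_pos: [633.7, 123.5, 404.4]
orientation: [2.083, 2.351, 0.0]
wrist_force: [0.3, -0.3, -0.3]
opening: 21.3
finger_force: 0.0
```

```bash
python3 - <<'E'
from h import *
p=env.read_camera('scene');cv2.imwrite('pics/s4.png',cv2.resize(p['image'][100:480,100:520],(800,600)))
q=env.read_camera('top');cv2.imwrite('pics/t4.png',q['image'])
s=env.read_state();print(s['time_s'],s['eef_pos'],s['wrist_force'])
E
```

```text
9.1833 [633.69462165 123.51760516 404.30806829] [-0.27701484 -0.60992161  0.79862628]
```

View pics/s4.png

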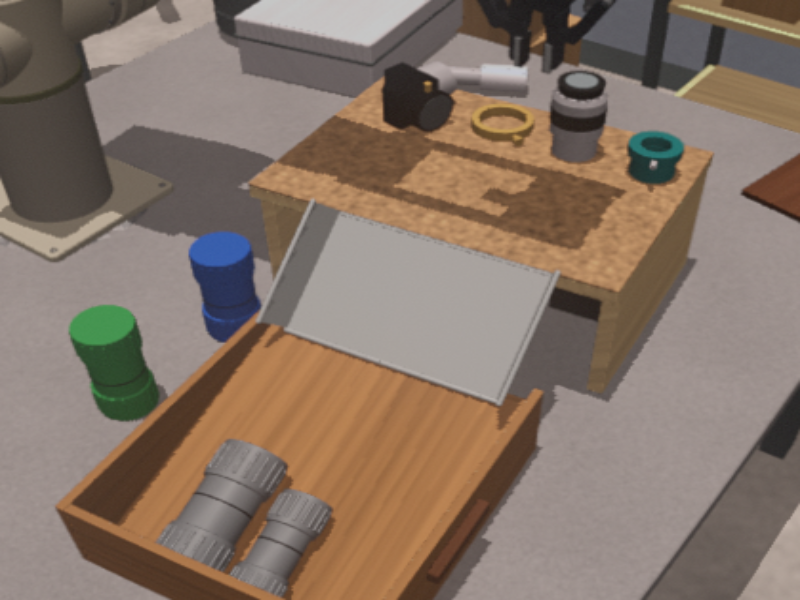

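View pics/t4.png

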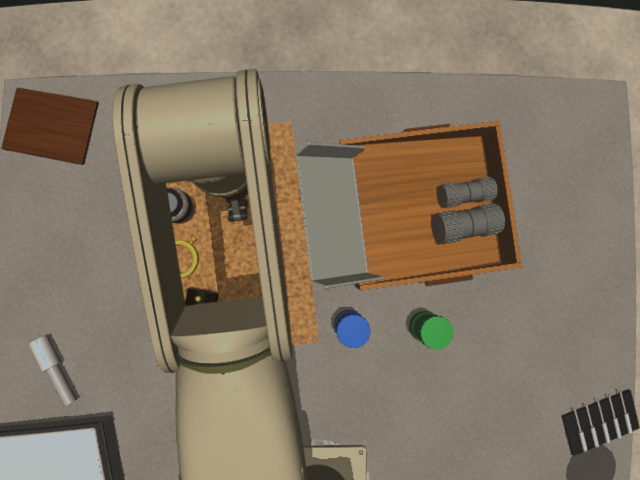

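Both cases lie at rest at the bin's back wall: wide at (468,223) and slim at (467,191) in the top view, well clear of the chute. The other items are in place and the gripper is touching nothing. Handing in.

```bash
python3 -c "
from workcell import env
print(env.hand_in())"
```

```text
the job is handed in; nothing more can be done
None
```

Both grey cases, wide first and then slim, were tipped down the chute and lie at rest in the bin, clear of the chute; the other items look unmoved, and I handed the job in at about 9 s.

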